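# Find the loose clamp bolt and hold its cover open

### The job

One of the three bolts on the glass painter's clamp board has worked loose: tap the bolt heads from above until you find the one that sinks, and push that one well down. Then lift the cover right behind that bolt by its handle, halfway to upright (45 degrees) or further, and finish while still holding it open with the gripper, so that I can get at the nut. Leave the other two covers shut and do not disturb the other things on the table.

Things in the scene. Friction and masses are not known exactly. Their poses are not given: they have to be found in the camera images.
- fixture: the clamp board, fixed: plywood with an aluminium bolt bar (50 mm high) in front and three wooden nut pockets (68 mm high) behind. Origin on the table, x axis from bolts to pockets, y along the row to the left, z up. Stations at y = +120 (left), 0, -120 mm (right); bolts at x = -100, handle bars at x = -28 (94 mm high when shut), hinge pins at x = +78, 71 mm high
- bolt_left_top (a point): centre of the flat top of the left bolt's round head: 22 mm across, its flange 26 mm, top 70 mm over the table when not sunk; the shank shows 10 mm under the head. All three look alike
- bolt_left (a joint): how far the left bolt has sunk (m): 0 at the start. A tight bolt does not yield; the one loose bolt gives way at 2.5 to 4 N, sinks 9 mm at most and stays down. Which one is loose changes from start to start
- bolt_middle_top (a point): centre of the flat top of the middle bolt's round head: 22 mm across, its flange 26 mm, top 70 mm over the table when not sunk; the shank shows 10 mm under the head. All three look alike
- bolt_middle (a joint): how far the middle bolt has sunk (m): 0 at the start. A tight bolt does not yield; the one loose bolt gives way at 2.5 to 4 N, sinks 9 mm at most and stays down. Which one is loose changes from start to start
- bolt_right_top (a point): centre of the flat top of the right bolt's round head: 22 mm across, its flange 26 mm, top 70 mm over the table when not sunk; the shank shows 10 mm under the head. All three look alike
- bolt_right (a joint): how far the right bolt has sunk (m): 0 at the start. A tight bolt does not yield; the one loose bolt gives way at 2.5 to 4 N, sinks 9 mm at most and stays down. Which one is loose changes from start to start
- handle_left (a point): centre of the handle of the left steel cover (plate 66 x 84 x 4 mm, 0.11 to 0.18 kg with its handle): a round bar 10 mm thick along y, 58 mm clear between its arms; when shut, the bar is 22 mm above the plate's top and 38 mm nearer than its near edge, and the axes are the clamp board's. The hinge pin, along y, lies 106 mm farther in x and 23 mm lower than this point (cover's own axes)
- cover_left (a joint): opening angle of the left cover (rad): 0 shut, near edge rising to 1.2 at the stop; falls shut when let go, from any angle
- handle_middle (a point): centre of the handle of the middle steel cover (plate 66 x 84 x 4 mm, 0.11 to 0.18 kg with its handle): a round bar 10 mm thick along y, 58 mm clear between its arms; when shut, the bar is 22 mm above the plate's top and 38 mm nearer than its near edge, and the axes are the clamp board's. The hinge pin, along y, lies 106 mm farther in x and 23 mm lower than this point (cover's own axes)
- cover_middle (a joint): opening angle of the middle cover (rad): 0 shut, near edge rising to 1.2 at the stop; falls shut when let go, from any angle
- handle_right (a point): centre of the handle of the right steel cover (plate 66 x 84 x 4 mm, 0.11 to 0.18 kg with its handle): a round bar 10 mm thick along y, 58 mm clear between its arms; when shut, the bar is 22 mm above the plate's top and 38 mm nearer than its near edge, and the axes are the clamp board's. The hinge pin, along y, lies 106 mm farther in x and 23 mm lower than this point (cover's own axes)
- cover_right (a joint): opening angle of the right cover (rad): 0 shut, near edge rising to 1.2 at the stop; falls shut when let go, from any angle
- strip: bystander: amber glass strip 40 x 300 x 6 mm on the clamp board, origin under its centre
- jar: bystander: closed paint jar, 66 mm wide, 85 mm high, origin under its foot, left of the clamp board
- brush: bystander: brush lying in front of the clamp board, origin on its underside
- cup: bystander: white cup, 72 mm wide, 75 mm high, mouth up, origin under its foot, right of the clamp board
- sponge: bystander: cream block 60 x 90 x 28 mm in front of the clamp board, origin under its centre
- tin: bystander: small steel tin, 60 mm wide, 50 mm high, origin under its foot, right of the clamp board
- lifter: bystander: flat spatula lying behind the clamp board, origin on its underside

How it is judged:
By the outcome, as a careful person would: the job done as asked, in the order asked, and still so for the second after the job is handed in, while the arm keeps its last pose, push and grip.
It also fails if it takes over 45 s, if anything falls off the work surface, if the arm or the gripper's body presses on something with over 40 N, if the wrist force passes 120 N, or if a joint passes its speed limit or range.

### The arm

A 6-joint arm with a two-finger parallel gripper is mounted at the origin on the work surface. World frame = base frame: x ahead of the robot, y to its left, z up, the work surface at z = 0. Lengths are in m, angles in rad, forces in N, time in s.
With the tool pointing down it reaches from about 0.35 to 0.975 m from the base axis. Payload 17.4 kg.
Tool frame: the origin (TCP) lies on the centre line of the jaws, within the pads' length; the fingertips stand 14 mm ahead of it and the grasp point (between the pads) lies 5 mm behind it; z points along the fingers, y is the direction in which the jaws open and shut (so a half turn about z gives the same grasp; the last joint's range is limited). The gripper opens to 85 mm and grips with 20 to 120 N. Pads are 22 mm wide; open, the fingers measure 114 mm over their backs; the gripper's body (76 mm by 85 mm) begins 54 mm behind the grasp point. The pads swing forward as they close: fully open they stand 13 mm farther back than shut.
Start: joints at [1.139, 0.116, 1.442, -0, 1.584, -0.038], TCP at [0.259, 0.623, 0.219] pointing down, gripper open.
Joint ranges: [-2.83, 2.83], [-0.83, 2.19], [0.07, 2.5], [-1.14, 4.28], [0.01, 3], [-2.97, 2.97]. Speed limits (rad/s): [1.89, 1.89, 2.22, 3.14, 3.14, 3.14].

### API

Orientations are given as a unit quaternion [x, y, z, w].
In Python, from bench import arm, optics gives the robot as it stands.
- The arm moves only by the tool arm_command, never from a script. Its argument "deltas" is text: rows parted by semicolons, each of 7 numbers parted by spaces: the shift along the tool's x, y, z in units of 50 mm (1.0 is 50 mm), then the turn, a rotation vector about the tool's x, y, z in units of 5 degrees (1.0 is 5 degrees), then the finger opening in mm, from 0 to 85.4. A call has exactly 8 rows; each row is the pose to reach, as a shift and turn from the pose commanded when the call began, along the tool's axes at that moment; what a row does not reach only later rows make up. A row lasts 1/10 s, in which the tool goes at most 50 mm and 8.59 degrees, less where a joint would pass 70% of its speed; a pose out of reach is approached as far as the arm can. A call with a gripper value outside its range is refused whole. The fingers move at their own pace and stop on an object; "force" is the grip in N (left out, the last holds). Time passes only in rows, so rows that repeat a pose let the fingers close, or fill a call up. It gives the time, the measured TCP pose, the force and the opening at its end, in the units of the state.
- arm.observe(): the state, without advancing time (a new reading comes with each control period).
- optics.get_image(name): name is "side" or "top"; returns (picture, depth): 480x640x3 uint8, blue, green, red; 480x640 float32, m along the optical axis (not along the pixel's ray), 0 where there is no reading.
- optics.get_calibration(name): a dict with "fx", "fy", "cx", "cy" (pixels), "k1" (the pictures are not rectified: a ray, as slopes to the right and down, at radius r is drawn at 1 + k1 r^2 times it, then the intrinsics apply), "T" (4x4, takes a point from camera to world coordinates). Camera axes: x right, y down, z forward; pixel columns grow to the right and rows downward; lengths in m; the calibration is good to about 2 mm. A picture is of the moment at which its call begins. get_calibration takes no time and is no camera call.
- arm.sign_off(): hands the job in, once; it reports no verdict.
The state is a dict: "time": time; "qpos": joint angles; "joint_vel": joint speeds; "joint_efforts": joint torques, N m; "ee_pos": TCP position; "ee_rot": TCP orientation; "contact_force": force on the tool from outside, world axes, zero at the start; "torque": the same for the moment, N m; "gripper_width": finger opening in m.
Only numpy, scipy, OpenCV 4.12 (cv2) and the standard library are available. Lean on these libraries where they do the work, as an engineer would, in place of code of your own. Each camera call takes 0.05 s, during which the arm holds its last target.

## Working session

There is one attempt and no reset: what is moved stays moved. The work goes in short steps, Python scripts to look and compute and a tool call to move; the robot and the scene stay as the last step left them, time stands still between calls to the robot, and variables do not carry over. Pictures are saved under pics/ and viewed, and the job is handed in when it is done.

Besides the shell and the picture viewer there is one more tool, called after "Request:" as name(argument=value, ...) on one line, values as JSON. arm_command: Moves the arm, as the interface text tells. Its arguments: {"type":"object","properties":{"deltas":{"type":"string"},"force":{"type":"number"}},"required":["deltas"]}

```bash
mkdir -p pics
python3 - <<'E'
from bench import arm, optics
import cv2
s=arm.observe(); print(s)
for n in("side","top"):
    p,d=optics.get_image(n); cv2.imwrite(f"pics/{n}0.png",p)
    import numpy as np; np.save(f"pics/{n}0.npy",d)
    print(optics.get_calibration(n))
E
```

```text
{'time': 0.0, 'qpos': array([ 1.13917897e+00,  1.16473050e-01,  1.44230412e+00, -1.18161626e-05,
        1.58399386e+00, -3.78244212e-02]), 'joint_vel': array([ 0.00049463,  0.00091709,  0.00024041, -0.00161968, -0.0013706 ,
        0.00020323]), 'joint_efforts': array([ 2.60318557e-03, -7.31978202e+01, -6.32484984e+01,  1.28975526e-04,
        6.14836652e-03, -7.48040725e-05]), 'ee_pos': array([0.25892834, 0.62312544, 0.21794678]), 'ee_rot': array([ 1.95626750e-01,  9.80678249e-01, -5.74407615e-04, -1.31283127e-04]), 'contact_force': array([-1.26672308, -0.70652292,  0.00991019]), 'torque': array([ 0.05251722, -0.04123524, -0.03201342]), 'gripper_width': 0.0853578150400414}
{'fx': 464.9082383559013, 'fy': 464.9082383559013, 'cx': 309.8820411388774, 'cy': 235.0766205543762, 'k1': 0.012541983602596165, 'T': array([[ 0.87645294, -0.25732289,  0.40695845,  0.24072606],
       [-0.48140271, -0.45245797,  0.7506885 , -0.58813136],
       [-0.00903774, -0.85385404, -0.52043405,  0.49839451],
       [ 0.        ,  0.        ,  0.        ,  1.        ]])}
{'fx': 469.6153453992407, 'fy': 469.6153453992407, 'cx': 313.51179893939633, 'cy': 240.29522328757162, 'k1': -0.10764730142779413, 'T': array([[ 0.12156928, -0.96759814,  0.2213024 ,  0.33802363],
       [-0.99255405, -0.120207  ,  0.01966545,  0.0140191 ],
       [ 0.00757385, -0.22204531, -0.97500693,  1.02001233],
       [ 0.        ,  0.        ,  0.        ,  1.        ]])}
```

View pics/side0.png

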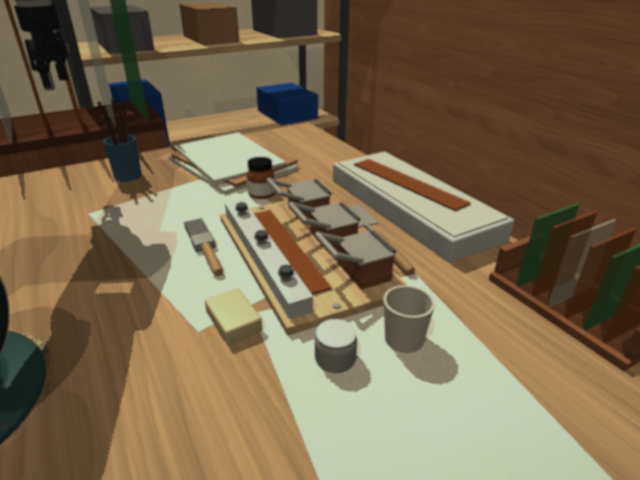

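View pics/top0.png

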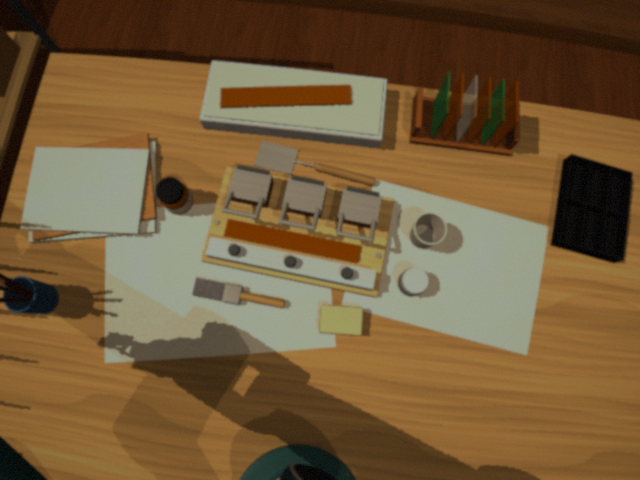

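Run:
```python
import cv2
p=cv2.imread("pics/top0.png"); cv2.imwrite("pics/top0c.png",cv2.resize(p[100:310,190:460],None,fx=2.9,fy=2.8,interpolation=cv2.INTER_CUBIC))
```

```text
(no output)
```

View pics/top0c.png

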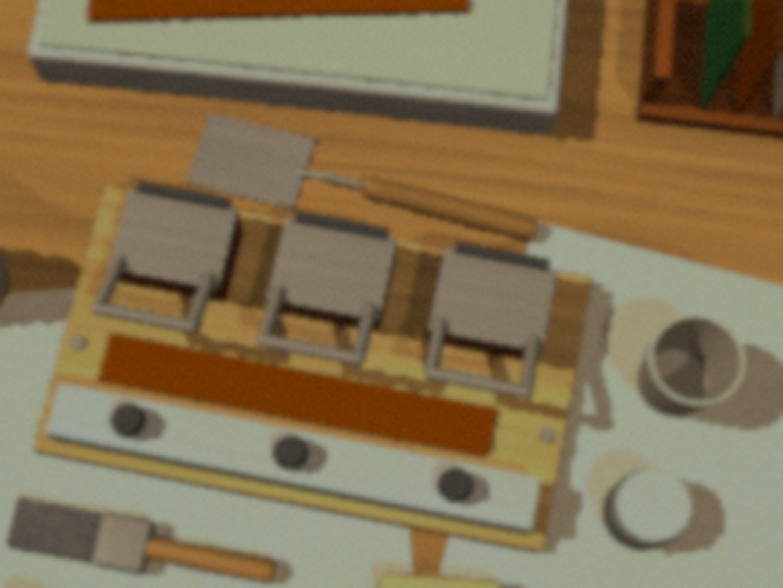

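Run:
```python
import cv2
p=cv2.imread("pics/side0.png"); cv2.imwrite("pics/side0c.png",cv2.resize(p[150:350,200:440],None,fx=3,fy=3,interpolation=cv2.INTER_CUBIC))
```

```text
(no output)
```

View pics/side0c.png

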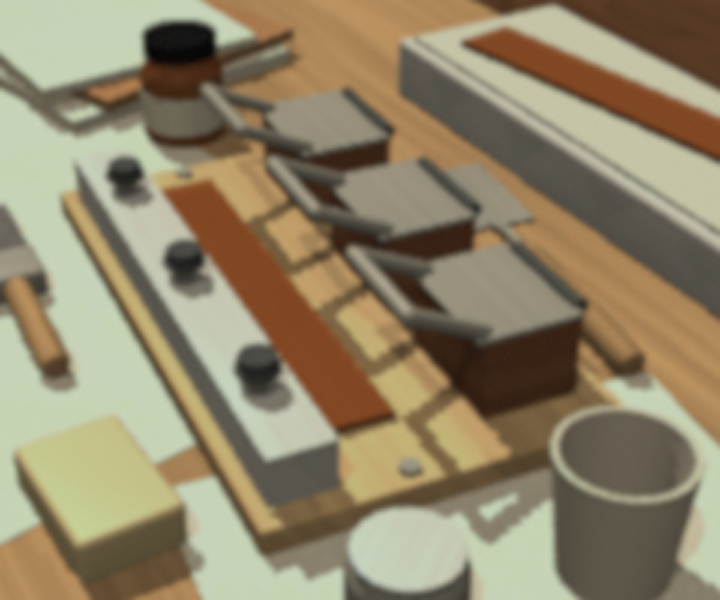

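The top view shows bolt heads at about (234,250), (290,261) and (347,273), with handle bars just above them. The side view shows the same items. I'll fit the fixture pose to both.

```bash
cat > h.py <<'E'
import numpy as np
from bench import arm, optics
from scipy.optimize import least_squares
from scipy.spatial.transform import Rotation as R
def proj(n,P):
    c=optics.get_calibration(n);T=np.linalg.inv(c["T"]);q=np.atleast_2d(P)@T[:3,:3].T+T[:3,3]
    s=q[:,:2]/q[:,2:];r2=(s**2).sum(1,keepdims=True);s=s*(1+c["k1"]*r2)
    return s*[c["fx"],c["fy"]]+[c["cx"],c["cy"]]
def ray(n,uv,z):
    c=optics.get_calibration(n);d=(np.array(uv,float)-[c["cx"],c["cy"]])/[c["fx"],c["fy"]]
    s=d.copy()
    for _ in range(10): s=d/(1+c["k1"]*(s@s))
    v=c["T"][:3,:3]@[*s,1];o=c["T"][:3,3]
    return o+v*(z-o[2])/v[2]
def fx(p,P):
    c,s=np.cos(p[2]),np.sin(p[2]);P=np.atleast_2d(P)
    return np.c_[p[0]+c*P[:,0]-s*P[:,1],p[1]+s*P[:,0]+c*P[:,1],P[:,2]]
E
python3 - <<'E'
from h import *
top=[(190+x/2.9,100+y/2.8) for x,y in [(128,419),(291,452),(456,484),(147,317),(314,351),(481,381)]]
side=[(200+x/3,150+y/3) for x,y in [(124,166),(184,252),(258,358),(221,109),(294,188),(380,286)]]
M=[(-.1,y,.07) for y in(.12,0,-.12)]+[(-.028,y,.094) for y in(.12,0,-.12)]
for i in range(6): print(ray("top",top[i],M[i][2]).round(4),ray("side",side[i],M[i][2]).round(4))
for which in (("top",),("side",),("top","side")):
    o={"top":top,"side":side}
    f=lambda p:np.concatenate([(proj(n,fx(p,M))-o[n]).ravel() for n in which])
    r=least_squares(f,[.6,.05,-.1]);print(which,r.x.round(4),np.abs(r.fun).max().round(2))
    print(f(r.x).reshape(-1,2).round(1).tolist())
p=r.x;np.save("fix.npy",p);print(fx(p,M).round(4))
E
```

```text
[0.5137 0.1938 0.07  ] [0.5121 0.1963 0.07  ]
[0.5036 0.075  0.07  ] [0.5023 0.0758 0.07  ]
[ 0.4943 -0.0436  0.07  ] [ 0.4928 -0.0427  0.07  ]
[0.5864 0.188  0.094 ] [0.5844 0.1973 0.094 ]
[0.5754 0.0673 0.094 ] [0.5758 0.0744 0.094 ]
[ 0.5675 -0.0515  0.094 ] [ 0.5652 -0.046   0.094 ]
('top',) [ 0.6039  0.0662 -0.0822] 0.75
[[-0.1, -0.2], [0.3, -0.3], [0.8, 0.1], [-0.1, 0.2], [-0.6, -0.4], [-0.3, 0.6]]
('side',) [ 0.6024  0.0707 -0.0756] 1.0
[[-0.5, -0.3], [-0.4, -0.7], [0.1, -0.6], [0.6, 1.0], [-0.3, 0.5], [0.4, 0.2]]
('top', 'side') [ 0.6027  0.0678 -0.0799] 1.56
[[-0.9, 0.4], [-0.4, 0.2], [0.1, 0.5], [-1.0, 0.9], [-1.4, 0.1], [-1.1, 1.0], [0.4, 0.1], [0.3, -0.1], [0.6, 0.2], [1.6, 1.4], [0.6, 1.1], [1.1, 1.0]]
[[ 0.5126  0.1954  0.07  ]
 [ 0.503   0.0758  0.07  ]
 [ 0.4934 -0.0438  0.07  ]
 [ 0.5843  0.1897  0.094 ]
 [ 0.5748  0.0701  0.094 ]
 [ 0.5652 -0.0496  0.094 ]]
```

```bash
cat >> h.py <<'E'
P=None
def tool(tilt=0,yaw=None):
    p=np.load("fix.npy");yaw=p[2] if yaw is None else yaw
    base=np.array([[0,1,0],[1,0,0],[0,0,-1.]]).T   # cols: x=left,y=fwd,z=down
    return R.from_euler("z",yaw)*R.from_matrix(base)*R.from_rotvec([-np.radians(tilt),0,0])
def goal(pos,rot,cur=None):
    s=arm.observe();r0=R.from_quat(s["ee_rot"]) if cur is None else cur[1];p0=s["ee_pos"] if cur is None else cur[0]
    return (r0.inv().apply(np.array(pos)-p0)/.05).round(3),(np.degrees((r0.inv()*rot).as_rotvec())/5).round(3)
def st():
    s=arm.observe();r=R.from_quat(s["ee_rot"]);z=r.apply([0,0,1])
    print(round(s["time"],2),"pos",s["ee_pos"].round(4),"z",z.round(3),"F",s["contact_force"].round(2),"w",round(s["gripper_width"],4),"q",s["qpos"].round(2))
E
python3 - <<'E'
from h import *
p=np.load("fix.npy");print(tool().as_matrix().round(2))
print(goal([.5126,.1954,.13],tool()))
E
```

```text
[[ 0.08  1.    0.  ]
 [ 1.   -0.08  0.  ]
 [ 0.    0.   -1.  ]]
(array([-7.968, -5.953,  1.766]), array([-1.0000e-02,  7.0000e-03,  1.4404e+01]))
```

Request:
arm_command(deltas="-0.6 -0.45 0 0 0 1 0; -1.3 -0.95 0 0 0 2.3 0; -2 -1.5 0 0 0 3.6 0; -2.7 -2 0 0 0 4.9 0; -3.4 -2.55 0 0 0 6.2 0; -4.1 -3.05 0 0 0 7.5 0; -4.8 -3.6 0 0 0 8.8 0; -5.5 -4.1 0 0 0 10 0", force=30)

```text
time: 0.9
ee_pos: [0.4347, 0.3267, 0.2186]
ee_rot: [0.594, 0.805, -0.0, 0.0]
contact_force: [0.7, 0.0, -0.8]
gripper_width: -0.0001
```

Run:
```python
from h import *
st();print(goal([.5126,.1954,.1],tool()))
```

```text
0.9 pos [0.4347 0.3267 0.2186] z [-0. -0. -1.] F [ 0.75  0.05 -0.75] w -0.0001 q [ 0.6  -0.17  1.72 -0.    1.59  0.3 ]
(array([-2.969,  0.713,  2.371]), array([-1.000e-03,  1.000e-03,  4.351e+00]))
```

Request:
arm_command(deltas="-0.7 0.2 0 0 0 1.1 0; -1.5 0.35 0.2 0 0 2.2 0; -2.2 0.55 0.6 0 0 3.3 0; -2.97 0.71 1.1 0 0 4.35 0; -2.97 0.71 1.6 0 0 4.35 0; -2.97 0.71 2 0 0 4.35 0; -2.97 0.71 2.35 0 0 4.35 0; -2.97 0.71 2.37 0 0 4.35 0")

```text
time: 1.7
ee_pos: [0.5115, 0.1969, 0.0977]
ee_rot: [0.733, 0.68, -0.002, -0.001]
contact_force: [-1.3, -1.3, 0.9]
gripper_width: -0.0002
```

Run:
```python
from h import *
import cv2
st();print(goal([.5126,.1954,.083],tool()))
p,d=optics.get_image("side"); cv2.imwrite("pics/s1.png",cv2.resize(p[130:290,180:380],None,fx=4,fy=3.7))
```

```text
1.7 pos [0.5115 0.1969 0.0977] z [-0.004 -0.001 -1.   ] F [-1.26 -1.25  0.9 ] w -0.0002 q [ 0.32 -0.1   1.86  0.    1.39  0.4 ]
(array([-0.029,  0.024,  0.293]), array([-0.041,  0.017,  0.05 ]))
```

View pics/s1.png

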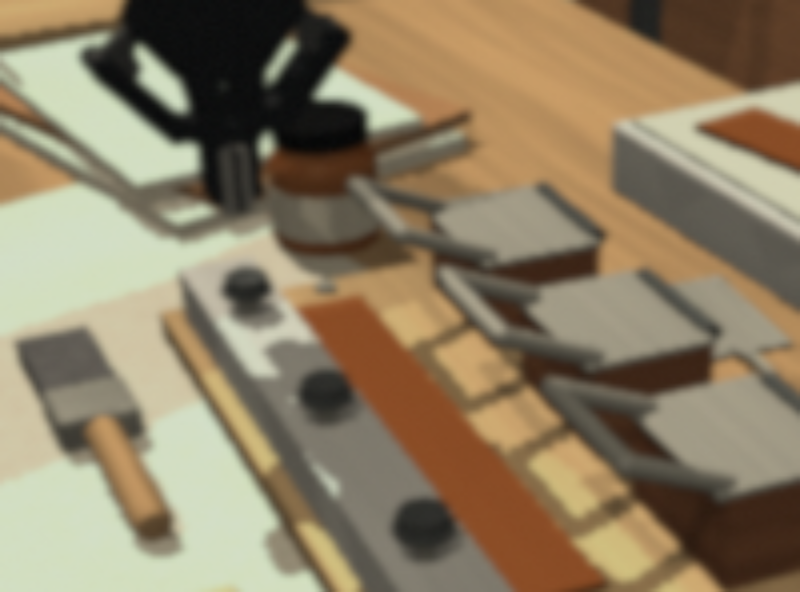

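Run:
```python
from h import *
st();s=arm.observe();e=s["ee_pos"]
for P in (e+[0,0,-.014],e,[.5126,.1954,.07],[.5126,.1954,.06]):
    q=proj("side",P)[0];print(q,(q-[180,130])*[4,3.7])
```

```text
1.75 pos [0.5121 0.1972 0.0992] z [-0.002 -0.001 -1.   ] F [-0.04  0.62 -0.26] w -0.0002 q [ 0.32 -0.1   1.86  0.    1.39  0.4 ]
[240.48839252 198.31888796] [241.95357009 252.77988547]
[239.8641605  191.89806676] [239.45664199 229.022847  ]
[241.75278302 205.46732237] [247.01113209 279.22909277]
[242.18180475 209.91767905] [248.72721901 295.69541249]
```

Run:
```python
from h import *
import cv2
p,d=optics.get_image("side"); cv2.imwrite("pics/s2.png",cv2.resize(p[160:230,200:290],None,fx=8,fy=8))
print((d[160:220:3,236:246:3]).round(3))
st()
```

```text
[[0.885 0.863 0.864 0.866]
 [0.864 0.867 0.869 0.874]
 [0.865 0.867 0.872 0.881]
 [0.876 0.876 0.885 1.171]
 [0.871 0.876 0.883 1.155]
 [0.878 0.881 0.887 1.164]
 [0.877 0.88  0.884 0.892]
 [0.882 0.884 0.888 0.894]
 [0.885 0.887 0.891 1.147]
 [0.889 1.135 1.143 1.148]
 [1.133 1.135 1.142 1.135]
 [1.123 1.122 1.123 1.121]
 [1.107 1.111 1.111 1.112]
 [1.096 1.098 0.988 1.094]
 [0.976 0.975 0.933 1.082]
 [0.921 0.919 0.919 0.918]
 [0.92  0.916 0.913 0.92 ]
 [0.92  0.914 0.916 0.94 ]
 [0.929 0.935 0.925 0.944]
 [0.92  0.92  0.921 0.921]]
1.8 pos [0.5126 0.1975 0.1004] z [-0.001 -0.    -1.   ] F [ 0.07  0.44 -0.35] w 0.0001 q [ 0.32 -0.1   1.85 -0.    1.39  0.4 ]
```

View pics/s2.png

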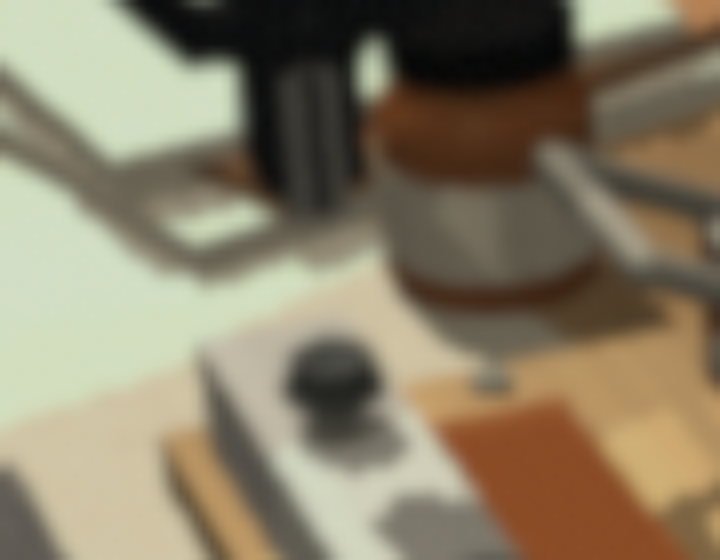

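Run:
```python
from h import *
c=optics.get_calibration("side")
for u,v,z in((239,186,.887),(241,204,.919),(242,206,.916),(239,178,.882)):
    print((c["T"]@[ (u-c["cx"])/c["fx"]*z,(v-c["cy"])/c["fy"]*z,z,1])[:3].round(4))
```

```text
[0.5073 0.1852 0.1179]
[0.5112 0.1951 0.0738]
[0.511  0.1898 0.0718]
[0.5097 0.1877 0.133 ]
```

The closed tip (row 186) appears about 25 mm higher than the pose reading implies. I'll descend carefully and let force and image decide.

Request:
arm_command(deltas="0 0.02 0.05 0 0 0 0; 0 0.03 0.1 0 0 0 0; -0.03 0.03 0.15 0 0 0 0; -0.03 0.03 0.2 0 0 0 0; -0.03 0.03 0.24 0 0 0 0; -0.03 0.03 0.27 0 0 0 0; -0.03 0.03 0.3 0 0 0 0; -0.03 0.03 0.3 0 0 0 0")

```text
time: 2.6
ee_pos: [0.514, 0.1959, 0.085]
ee_rot: [0.733, 0.68, -0.0, -0.0]
contact_force: [-0.4, 0.8, -0.7]
gripper_width: -0.0002
```

Run:
```python
from h import *
import cv2
st()
p,d=optics.get_image("side"); cv2.imwrite("pics/s3.png",cv2.resize(p[160:230,200:290],None,fx=8,fy=8))
st()
```

```text
2.6 pos [0.514  0.1959 0.085 ] z [-0. -0. -1.] F [-0.36  0.83 -0.68] w -0.0002 q [ 0.32 -0.09  1.87  0.    1.36  0.39]
2.65 pos [0.514  0.1959 0.0851] z [-0. -0. -1.] F [-0.48 -0.96 -0.47] w 0.0001 q [ 0.32 -0.09  1.87  0.    1.36  0.39]
```

View pics/s3.png

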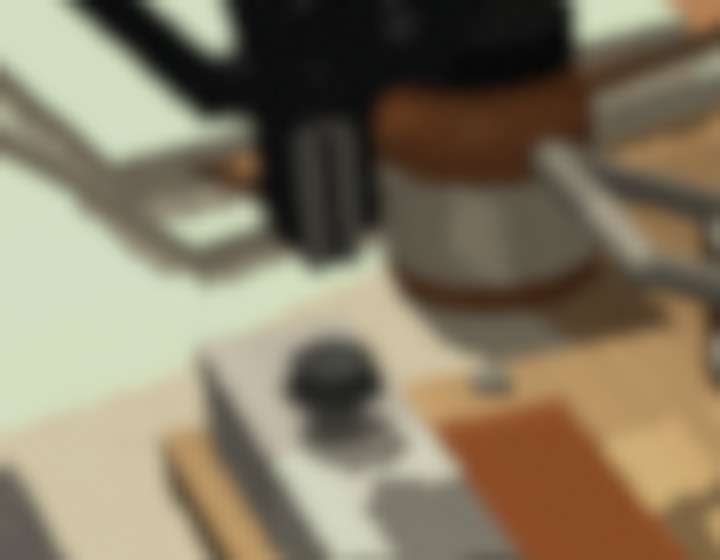

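Request:
arm_command(deltas="0 -0.02 0.04 0 0 0 0; 0 -0.02 0.08 0 0 0 0; 0 -0.02 0.12 0 0 0 0; 0 -0.02 0.16 0 0 0 0; 0 -0.02 0.2 0 0 0 0; 0 -0.02 0.24 0 0 0 0; 0 -0.02 0.28 0 0 0 0; 0 -0.02 0.3 0 0 0 0")

```text
time: 3.45
ee_pos: [0.513, 0.1959, 0.0699]
ee_rot: [0.733, 0.68, -0.0, -0.0]
contact_force: [-0.3, 0.0, 0.8]
gripper_width: -0.0001
```

Run:
```python
from h import *
import cv2
st()
p,d=optics.get_image("side"); cv2.imwrite("pics/s4.png",cv2.resize(p[160:230,200:290],None,fx=8,fy=8))
st()
```

```text
3.45 pos [0.513  0.1959 0.0699] z [-0. -0. -1.] F [-0.33  0.04  0.85] w -0.0001 q [ 0.32 -0.08  1.88  0.    1.34  0.39]
3.5 pos [0.5129 0.1959 0.0698] z [-0. -0. -1.] F [-0.64 -0.4  -0.06] w 0.0 q [ 0.32 -0.08  1.88 -0.    1.34  0.39]
```

View pics/s4.png

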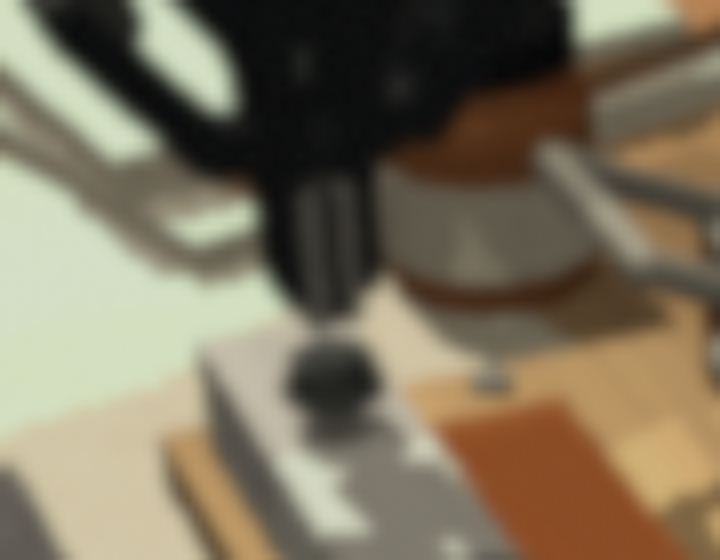

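Request:
arm_command(deltas="0 0 0.02 0 0 0 0; 0 0 0.04 0 0 0 0; 0 0 0.06 0 0 0 0; 0 0 0.08 0 0 0 0; 0 0 0.1 0 0 0 0; 0 0 0.12 0 0 0 0; 0 0 0.14 0 0 0 0; 0 0 0.16 0 0 0 0")

```text
time: 4.3
ee_pos: [0.5131, 0.1959, 0.0621]
ee_rot: [0.733, 0.68, -0.0, -0.0]
contact_force: [1.0, -0.2, -0.6]
gripper_width: 0.0003
```

Run:
```python
from h import *
import cv2
st()
p,d=optics.get_image("side"); cv2.imwrite("pics/s5.png",cv2.resize(p[160:230,200:290],None,fx=8,fy=8))
st()
```

```text
4.3 pos [0.5131 0.1959 0.0621] z [-0. -0. -1.] F [ 1.05 -0.18 -0.62] w 0.0003 q [ 0.32 -0.07  1.89  0.    1.32  0.39]
4.35 pos [0.513  0.1959 0.0619] z [-0. -0. -1.] F [-0.63  0.34  0.53] w 0.0002 q [ 0.32 -0.07  1.89 -0.    1.32  0.39]
```

View pics/s5.png

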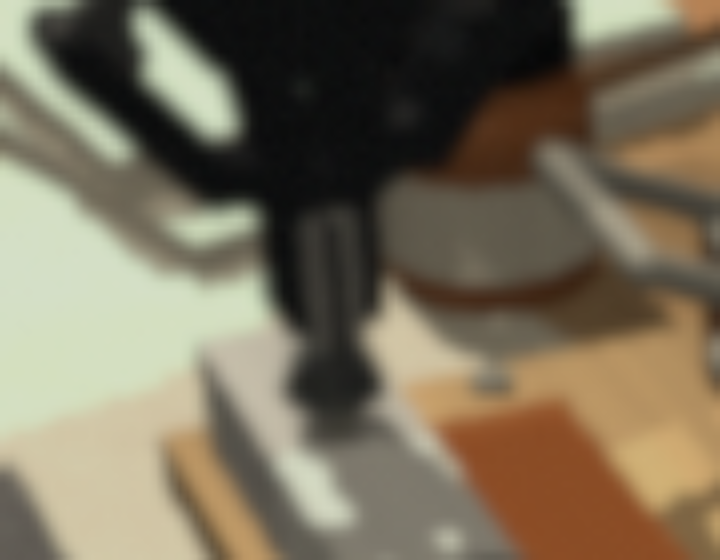

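Request:
arm_command(deltas="0 0 0.015 0 0 0 0; 0 0 0.03 0 0 0 0; 0 0 0.04 0 0 0 0; 0 0 0.05 0 0 0 0; 0 0 0.06 0 0 0 0; 0 0 0.07 0 0 0 0; 0 0 0.08 0 0 0 0; 0 0 0.08 0 0 0 0")

```text
time: 5.15
ee_pos: [0.5131, 0.1959, 0.0581]
ee_rot: [0.733, 0.68, -0.0, -0.0]
contact_force: [0.2, -0.7, 0.4]
gripper_width: 0.0
```

Request:
arm_command(deltas="0 0 0.015 0 0 0 0; 0 0 0.03 0 0 0 0; 0 0 0.04 0 0 0 0; 0 0 0.05 0 0 0 0; 0 0 0.06 0 0 0 0; 0 0 0.07 0 0 0 0; 0 0 0.08 0 0 0 0; 0 0 0.08 0 0 0 0")

```text
time: 5.95
ee_pos: [0.5134, 0.196, 0.0568]
ee_rot: [0.733, 0.68, 0.0, 0.0]
contact_force: [-13.9, -4.9, 30.0]
gripper_width: 0.0001
```

Run:
```python
from h import *
import cv2
st()
p,d=optics.get_image("side"); cv2.imwrite("pics/s6.png",cv2.resize(p[160:230,200:290],None,fx=8,fy=8))
st()
```

```text
5.95 pos [0.5134 0.196  0.0568] z [ 0.001  0.    -1.   ] F [-13.86  -4.93  30.02] w 0.0001 q [ 0.32 -0.07  1.9  -0.    1.31  0.39]
6.0 pos [0.5134 0.196  0.0568] z [ 0.001  0.    -1.   ] F [-13.68  -5.24  28.21] w -0.0 q [ 0.32 -0.07  1.9  -0.    1.31  0.39]
```

View pics/s6.png

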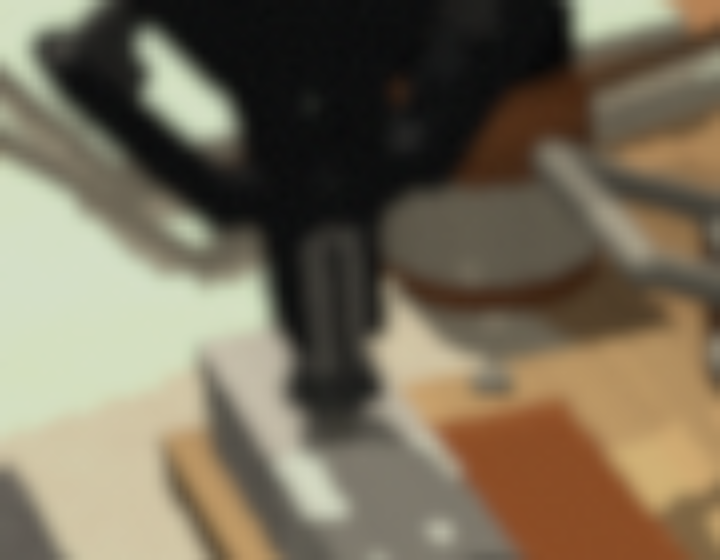

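Contact on the left bolt: from no force at z 0.0581 to 30 N at 0.0568, and the head has not moved. It is tight. I'll use TCP z≈0.0575 as the empirical height for touching an unsunk head, then go on to the middle bolt.

Request:
arm_command(deltas="0 0 -0.4 0 0 0 0; -0.6 0 -0.4 0 0 0 0; -1.2 0 -0.4 0 0 0 0; -1.8 0 -0.4 0 0 0 0; -2.4 0 -0.4 0 0 0 0; -2.4 0 -0.3 0 0 0 0; -2.4 0 -0.2 0 0 0 0; -2.4 0 -0.12 0 0 0 0")

```text
time: 6.8
ee_pos: [0.5039, 0.0769, 0.0596]
ee_rot: [0.733, 0.68, -0.0, -0.0]
contact_force: [0.0, 0.2, 0.2]
gripper_width: -0.0
```

Run:
```python
from h import *
import cv2
st()
p,d=optics.get_image("side"); cv2.imwrite("pics/s7.png",cv2.resize(p[190:260,220:310],None,fx=8,fy=8))
st();print(goal([.5038,.0763,.0565],tool()))
```

```text
6.8 pos [0.5039 0.0769 0.0596] z [-0.  0. -1.] F [0.05 0.22 0.24] w -0.0 q [ 0.1  -0.16  1.97  0.    1.33  0.18]
6.85 pos [0.5037 0.077  0.059 ] z [-0.001  0.    -1.   ] F [-0.36  0.42 -1.46] w 0.0002 q [ 0.1  -0.16  1.98  0.    1.33  0.18]
(array([-0.013,  0.004,  0.049]), array([-0.014,  0.001,  0.061]))
```

View pics/s7.png

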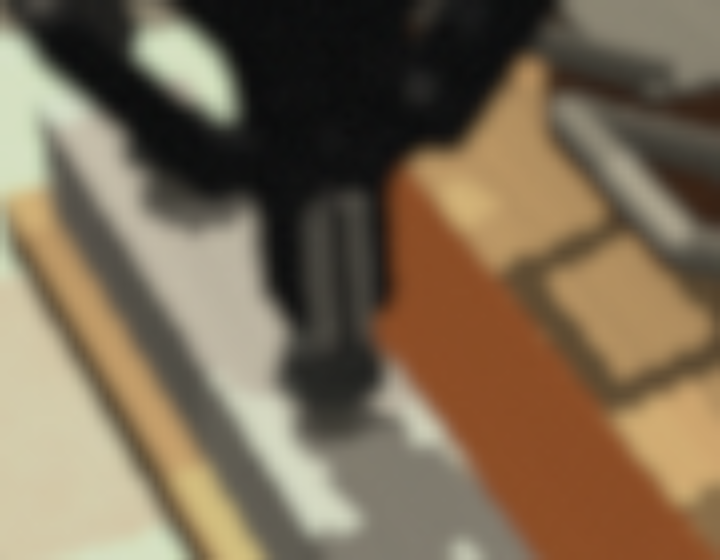

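Request:
arm_command(deltas="0 0 0.01 0 0 0 0; 0 0 0.02 0 0 0 0; 0 0 0.03 0 0 0 0; 0 0 0.04 0 0 0 0; 0 0 0.05 0 0 0 0; 0 0 0.06 0 0 0 0; 0 0 0.07 0 0 0 0; 0 0 0.07 0 0 0 0")

```text
time: 7.65
ee_pos: [0.5041, 0.0763, 0.0568]
ee_rot: [0.733, 0.68, 0.0, 0.0]
contact_force: [-0.1, 0.3, 1.4]
gripper_width: 0.0
```

Request:
arm_command(deltas="0 0 0.01 0 0 0 0; 0 0 0.02 0 0 0 0; 0 0 0.03 0 0 0 0; 0 0 0.04 0 0 0 0; 0 0 0.05 0 0 0 0; 0 0 0.05 0 0 0 0; 0 0 0.05 0 0 0 0; 0 0 0.05 0 0 0 0")

```text
time: 8.45
ee_pos: [0.504, 0.0762, 0.0541]
ee_rot: [0.733, 0.68, -0.0, -0.0]
contact_force: [0.1, -0.4, 0.4]
gripper_width: 0.0
```

Request:
arm_command(deltas="0 0 0.02 0 0 0 0; 0 0 0.03 0 0 0 0; 0 0 0.04 0 0 0 0; 0 0 0.05 0 0 0 0; 0 0 0.06 0 0 0 0; 0 0 0.07 0 0 0 0; 0 0 0.08 0 0 0 0; 0 0 0.08 0 0 0 0")

```text
time: 9.25
ee_pos: [0.504, 0.0763, 0.0501]
ee_rot: [0.733, 0.68, -0.0, -0.0]
contact_force: [-0.2, -0.1, 0.5]
gripper_width: -0.0004
```

Run:
```python
from h import *
import cv2
st()
p,d=optics.get_image("side"); cv2.imwrite("pics/s8.png",cv2.resize(p[190:260,220:310],None,fx=8,fy=8))
st()
```

```text
9.25 pos [0.504  0.0763 0.0501] z [-0. -0. -1.] F [-0.15 -0.05  0.47] w -0.0004 q [ 0.1  -0.15  1.98  0.    1.31  0.18]
9.3 pos [0.504  0.0763 0.0501] z [-0.  0. -1.] F [-0.23 -0.47  0.75] w 0.0 q [ 0.1  -0.15  1.98  0.    1.31  0.18]
```

View pics/s8.png

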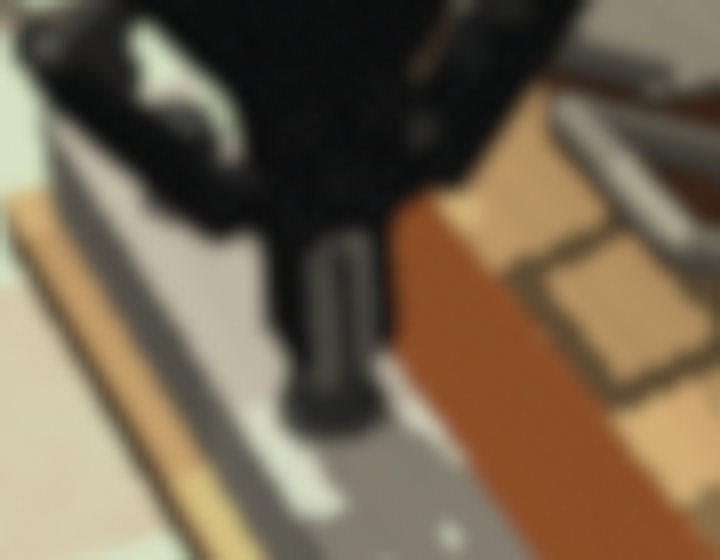

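The middle bolt is sinking with the tool (the shank is gone at (335,430)). I'll push it to its stop.

Request:
arm_command(deltas="0 0 0.01 0 0 0 0; 0 0 0.02 0 0 0 0; 0 0 0.03 0 0 0 0; 0 0 0.04 0 0 0 0; 0 0 0.05 0 0 0 0; 0 0 0.055 0 0 0 0; 0 0 0.06 0 0 0 0; 0 0 0.06 0 0 0 0")

```text
time: 10.1
ee_pos: [0.5042, 0.0763, 0.0483]
ee_rot: [0.733, 0.68, 0.0, 0.0]
contact_force: [-7.6, -0.8, 15.2]
gripper_width: -0.0004
```

Bottomed out at 9 mm, with 15 N. Next I'll rise, open the fingers and move over the middle handle.

Run:
```python
from h import *
st();print(goal([.5755,.0705,.108],tool()))
```

```text
10.1 pos [0.5042 0.0763 0.0483] z [ 0.  0. -1.] F [-7.64 -0.84 15.17] w -0.0004 q [ 0.1  -0.15  1.99 -0.    1.3   0.18]
(array([-0.008,  1.432, -1.193]), array([ 0.004, -0.   ,  0.053]))
```

Request:
arm_command(deltas="0 0 -0.3 0 0 0 0; 0 0 -0.7 0 0 0 0; 0 0 -1.1 0 0 0 0; 0 0.2 -1.25 0 0 0 20; 0 0.6 -1.25 0 0 0 36; 0 1 -1.25 0 0 0 36; 0 1.43 -1.25 0 0 0 36; 0 1.43 -1.25 0 0 0 36", force=40)

```text
time: 10.9
ee_pos: [0.5773, 0.0706, 0.109]
ee_rot: [0.733, 0.68, -0.0, -0.0]
contact_force: [-0.3, 0.2, -0.2]
gripper_width: 0.0358
```

Run:
```python
from h import *
import cv2
st()
p,d=optics.get_image("side"); cv2.imwrite("pics/s9.png",cv2.resize(p[150:270,220:370],None,fx=5,fy=5))
st()
p,d=optics.get_image("top"); cv2.imwrite("pics/t9.png",cv2.resize(p[130:290,210:410],None,fx=4,fy=3.7))
st();print(proj("side",[[.5755,.0705,.094],[.57,.0705,.11]]))
```

```text
10.9 pos [0.5773 0.0706 0.109 ] z [-0. -0. -1.] F [-0.3   0.16 -0.21] w 0.0358 q [ 0.08 -0.04  1.78 -0.    1.4   0.15]
10.95 pos [0.5762 0.0707 0.1089] z [-0.001 -0.    -1.   ] F [ 0.18  0.27 -0.61] w 0.036 q [ 0.08 -0.04  1.78  0.    1.4   0.15]
11.0 pos [0.5755 0.0708 0.109 ] z [-0.001 -0.    -1.   ] F [-0.07  0.06 -1.05] w 0.0361 q [ 0.08 -0.04  1.78  0.    1.4   0.15]
[[298.82808218 213.60041318]
 [295.90780627 206.47134066]]
```

View pics/s9.png

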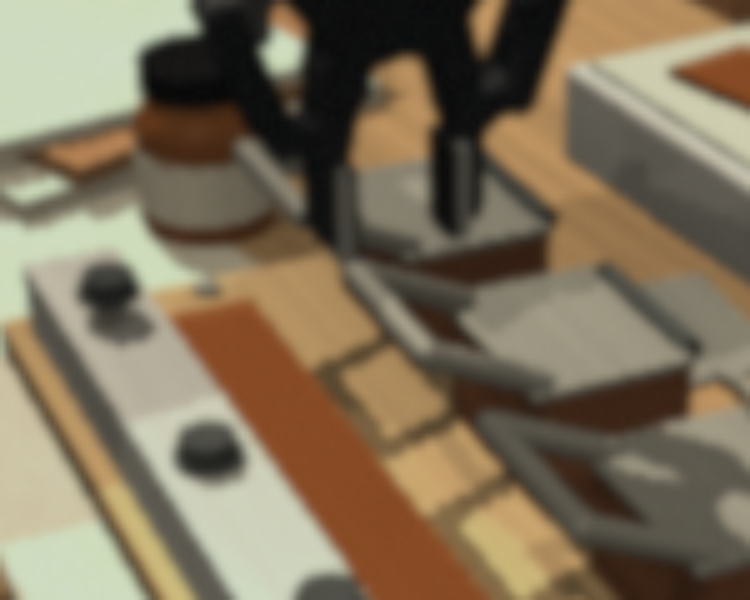

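View pics/t9.png

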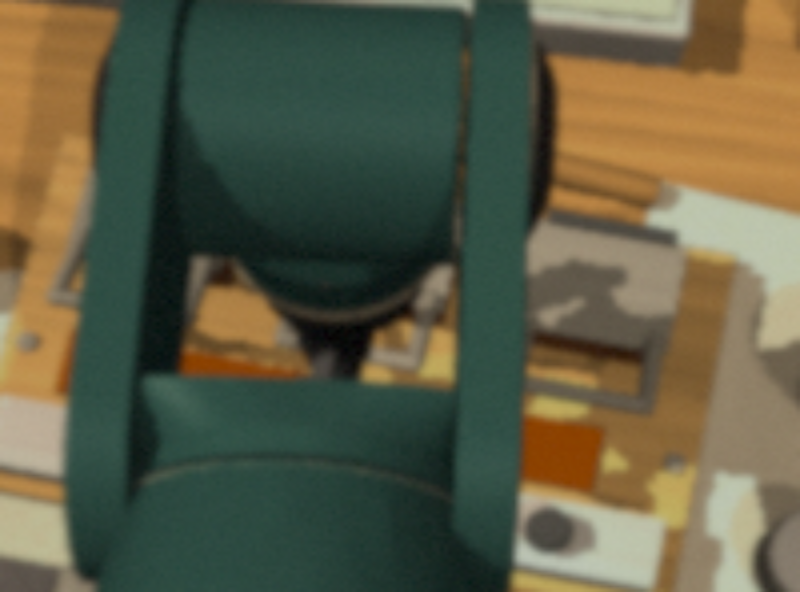

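Bolt head at (210,450) is now visibly sunk; the finger pair straddles the middle bar (bar centre at about (394,318), fingers above it). Next is the descent, 46 mm.

Request:
arm_command(deltas="0 0 0.15 0 0 0 36; 0 0 0.3 0 0 0 36; 0 0 0.45 0 0 0 36; 0 0 0.6 0 0 0 36; 0 0 0.72 0 0 0 36; 0 0 0.82 0 0 0 36; 0 0 0.92 0 0 0 36; 0 0 0.92 0 0 0 36")

```text
time: 11.8
ee_pos: [0.575, 0.0709, 0.063]
ee_rot: [0.733, 0.68, -0.0, -0.0]
contact_force: [-0.2, -0.0, -0.2]
gripper_width: 0.0359
```

Run:
```python
from h import *
import cv2
st()
p,d=optics.get_image("side"); cv2.imwrite("pics/s10.png",cv2.resize(p[150:270,220:370],None,fx=5,fy=5))
st()
```

```text
11.8 pos [0.575  0.0709 0.063 ] z [-0.001 -0.    -1.   ] F [-0.23 -0.05 -0.2 ] w 0.0359 q [ 0.08 -0.    1.82 -0.    1.32  0.15]
11.85 pos [0.5752 0.0709 0.0635] z [-0. -0. -1.] F [ 0.01 -0.3   0.01] w 0.0362 q [ 0.08 -0.    1.82 -0.    1.32  0.15]
```

View pics/s10.png

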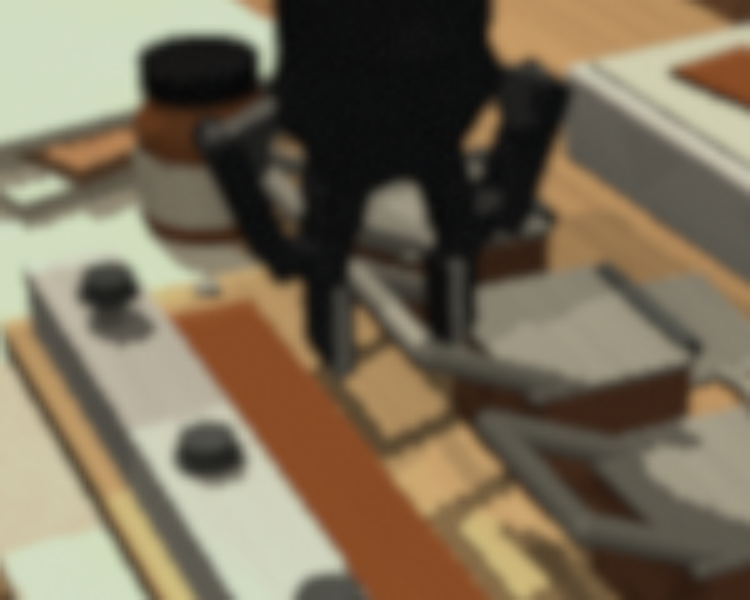

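The bar passes between the two fingers (near (330,370), far behind the bar at (455,335)). I'll close.

Request:
arm_command(deltas="0 0 0 0 0 0 20; 0 0 0 0 0 0 10; 0 0 0 0 0 0 4; 0 0 0 0 0 0 4; 0 0 0 0 0 0 4; 0 0 0 0 0 0 4; 0 0 0 0 0 0 4; 0 0 0 0 0 0 4", force=40)

```text
time: 12.65
ee_pos: [0.5754, 0.0709, 0.064]
ee_rot: [0.733, 0.68, 0.0, 0.0]
contact_force: [-4.5, 0.3, 5.9]
gripper_width: 0.0086
```

Run:
```python
from h import *
st()
p=np.load("fix.npy")
s=arm.observe();r0=R.from_quat(s["ee_rot"]);e=s["ee_pos"]
# bar at grasp; tool frame: follow cover rotation about hinge. ref tcp rel bar = (0,0,-.0315) reported; two hypotheses
ax=fx([0,0,p[2]],[0,1,0])[0]; xd=fx([0,0,p[2]],[1,0,0])[0]
bar=np.array([0.5752,.0709,.0945]);H=bar+.106*xd+[0,0,-.023]
for hyp in("toolshift","worldbias"):
  print(hyp)
  for th in (10,20,30,40,50,58):
    Q=R.from_rotvec(np.radians(th)*ax)
    # true TCP: grasp point is 5mm behind => true tcp = bar -5mm z ; 
    if hyp=="toolshift": pos=H+Q.apply(e-H)
    else:
        b=np.array([0,0,.0265]); pos=H+Q.apply(e+b-H)-b
    g=r0.inv().apply(pos-e)/.05; w=np.degrees((r0.inv()*(Q*r0)).as_rotvec())/5
    print(th,pos.round(3),g.round(2),w.round(2))
```

```text
12.65 pos [0.5754 0.0709 0.064 ] z [ 0.  0. -1.] F [-4.55  0.29  5.94] w 0.0086 q [ 0.08 -0.01  1.82  0.    1.32  0.15]
toolshift
10 [0.576 0.071 0.083] [-0.    0.01 -0.37] [2.   0.01 0.  ]
20 [0.579 0.071 0.101] [-0.    0.08 -0.73] [4.   0.02 0.  ]
30 [0.586 0.07  0.118] [-0.    0.21 -1.08] [6.   0.03 0.  ]
40 [0.595 0.069 0.134] [-0.   0.4 -1.4] [8.   0.04 0.  ]
50 [0.607 0.068 0.148] [-0.    0.64 -1.67] [10.    0.05  0.  ]
58 [0.619 0.067 0.157] [-0.    0.87 -1.87] [11.6   0.05  0.  ]
worldbias
10 [0.58  0.071 0.082] [-0.    0.1  -0.36] [2.   0.01 0.  ]
20 [0.588 0.07  0.099] [-0.    0.26 -0.7 ] [4.   0.02 0.  ]
30 [0.599 0.069 0.114] [-0.    0.47 -1.01] [6.   0.03 0.  ]
40 [0.612 0.068 0.128] [-0.    0.74 -1.27] [8.   0.04 0.  ]
50 [0.628 0.067 0.138] [-0.    1.05 -1.49] [10.    0.05  0.  ]
58 [0.641 0.066 0.145] [-0.01  1.32 -1.62] [11.6   0.05  0.  ]
```

Run:
```python
import numpy as np
for d in (3,7,12,17,22,27,32,37,42,46,50,54,58,60):
    t=np.radians(d);print(d,((-.106*np.cos(t)+.023*np.sin(t)+.106)/.05).round(3),(-(.106*np.sin(t)+.023*np.cos(t)-.023)/.05).round(3))
```

```text
3 0.027 -0.11
7 0.072 -0.255
12 0.142 -0.431
17 0.227 -0.6
22 0.327 -0.761
27 0.44 -0.912
32 0.566 -1.054
37 0.704 -1.183
42 0.852 -1.3
46 0.978 -1.385
50 1.11 -1.46
54 1.246 -1.525
58 1.387 -1.582
60 1.458 -1.606
```

Request:
arm_command(deltas="0 0.01 -0.05 0 0 0 4; 0 0.03 -0.11 0 0 0 4; 0 0.05 -0.18 0 0 0 4; 0 0.07 -0.255 0 0 0 4; 0 0.105 -0.34 0 0 0 4; 0 0.14 -0.43 0 0 0 4; 0 0.18 -0.515 0 0 0 4; 0 0.227 -0.6 0 0 0 4")

```text
time: 13.45
ee_pos: [0.5861, 0.07, 0.0941]
ee_rot: [0.733, 0.68, -0.001, -0.001]
contact_force: [-13.1, 0.4, 3.4]
gripper_width: 0.0084
```

Run:
```python
from h import *
import cv2
st()
p,d=optics.get_image("side"); cv2.imwrite("pics/s11.png",cv2.resize(p[150:270,220:370],None,fx=5,fy=5))
st()
```

```text
13.45 pos [0.5861 0.07   0.0941] z [-0.002 -0.    -1.   ] F [-13.06   0.35   3.39] w 0.0084 q [ 0.08 -0.    1.77  0.    1.38  0.15]
13.5 pos [0.5866 0.07   0.0949] z [-0.001 -0.    -1.   ] F [-13.39   0.57   5.47] w 0.0089 q [ 0.08 -0.    1.77  0.    1.38  0.15]
```

View pics/s11.png

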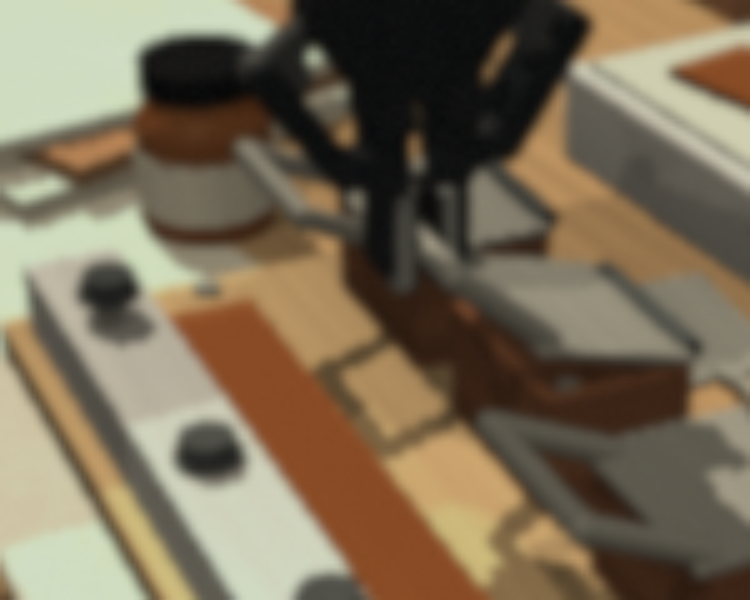

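The cover lifts with the bar still in the pads. There is a slight push of 13 N in x, so I'll ease y back by about 1 mm.

Request:
arm_command(deltas="0 0 -0.05 0 0 0 4; 0 0.03 -0.11 0 0 0 4; 0 0.075 -0.161 0 0 0 4; 0 0.13 -0.24 0 0 0 4; 0 0.185 -0.312 0 0 0 4; 0 0.25 -0.385 0 0 0 4; 0 0.315 -0.454 0 0 0 4; 0 0.38 -0.52 0 0 0 4")

```text
time: 14.3
ee_pos: [0.6053, 0.0685, 0.1208]
ee_rot: [0.733, 0.68, -0.001, -0.0]
contact_force: [-14.3, -2.4, 11.3]
gripper_width: 0.0082
```

Request:
arm_command(deltas="0 0.01 -0.055 0 0 0 4; 0 0.05 -0.085 0 0 0 4; 0 0.12 -0.15 0 0 0 4; 0 0.2 -0.205 0 0 0 4; 0 0.265 -0.25 0 0 0 4; 0 0.33 -0.295 0 0 0 4; 0 0.395 -0.335 0 0 0 4; 0 0.46 -0.37 0 0 0 4")

```text
time: 15.1
ee_pos: [0.6289, 0.0666, 0.1398]
ee_rot: [0.733, 0.68, 0.0, 0.0]
contact_force: [-8.8, -4.8, 9.0]
gripper_width: 0.0085
```

Run:
```python
from h import *
import cv2
st()
p,d=optics.get_image("side"); cv2.imwrite("pics/s12.png",cv2.resize(p[110:270,220:400],None,fx=4,fy=3.7))
st()
```

```text
15.1 pos [0.6289 0.0666 0.1398] z [ 0.001 -0.    -1.   ] F [-8.83 -4.78  9.  ] w 0.0085 q [ 0.07  0.06  1.63 -0.    1.45  0.14]
15.15 pos [0.6293 0.0666 0.14  ] z [ 0.001 -0.    -1.   ] F [-7.62 -2.71  8.11] w 0.0079 q [ 0.07  0.06  1.63 -0.    1.45  0.14]
```

View pics/s12.png

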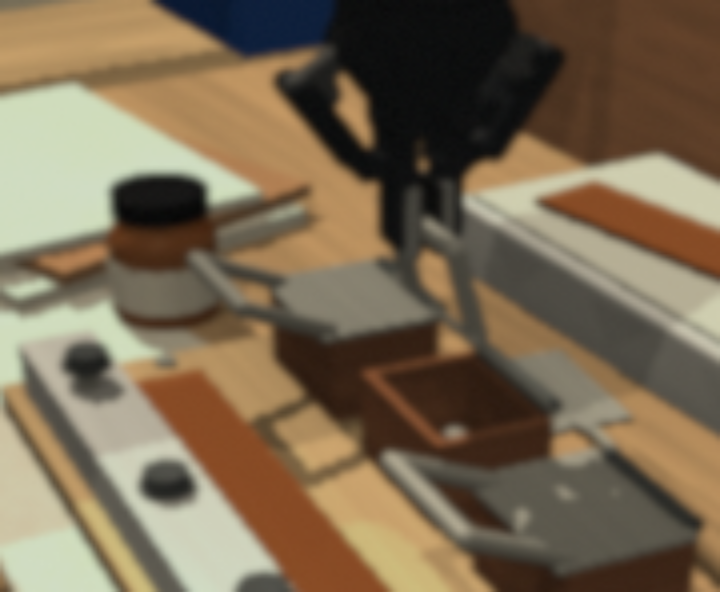

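The middle cover is open to about 50° and the pocket interior is visible at (455,400). The other two are shut. I'll go a few degrees further for margin.

Request:
arm_command(deltas="0 0 -0.02 0 0 0 4; 0 0.03 -0.04 0 0 0 4; 0 0.065 -0.06 0 0 0 4; 0 0.1 -0.08 0 0 0 4; 0 0.135 -0.095 0 0 0 4; 0 0.17 -0.11 0 0 0 4; 0 0.2 -0.12 0 0 0 4; 0 0.2 -0.12 0 0 0 4")

```text
time: 15.95
ee_pos: [0.6389, 0.0658, 0.1452]
ee_rot: [0.733, 0.68, 0.0, 0.0]
contact_force: [-5.5, -4.5, 5.3]
gripper_width: 0.0083
```

Run:
```python
from h import *
import cv2
st()
p,d=optics.get_image("side"); cv2.imwrite("pics/s13.png",cv2.resize(p[110:350,190:440],None,fx=3,fy=2.5)); 
p,d=optics.get_image("top"); cv2.imwrite("pics/t13.png",p)
cv2.imwrite("pics/s13c.png",cv2.resize(optics.get_image("side")[0][140:220,300:370],None,fx=8,fy=7))
st()
e=arm.observe()["ee_pos"]-[.5754,.0709,.064]
f=lambda t:[-.106*np.cos(t)+.023*np.sin(t)+.106-e[0],.106*np.sin(t)+.023*np.cos(t)-.023-e[2]]
r=least_squares(lambda t:np.ravel(f(t[0])),[.8]);print(np.degrees(r.x),r.fun)
```

```text
15.95 pos [0.6389 0.0658 0.1452] z [ 0.001 -0.001 -1.   ] F [-5.45 -4.53  5.31] w 0.0083 q [ 0.06  0.07  1.61 -0.    1.46  0.14]
16.1 pos [0.6388 0.0658 0.1451] z [ 0.001 -0.    -1.   ] F [-5.32 -4.09  4.47] w 0.0086 q [ 0.06  0.07  1.61 -0.    1.46  0.14]
[55.51286952] [ 0.00153549 -0.00375429]
```

View pics/s13.png

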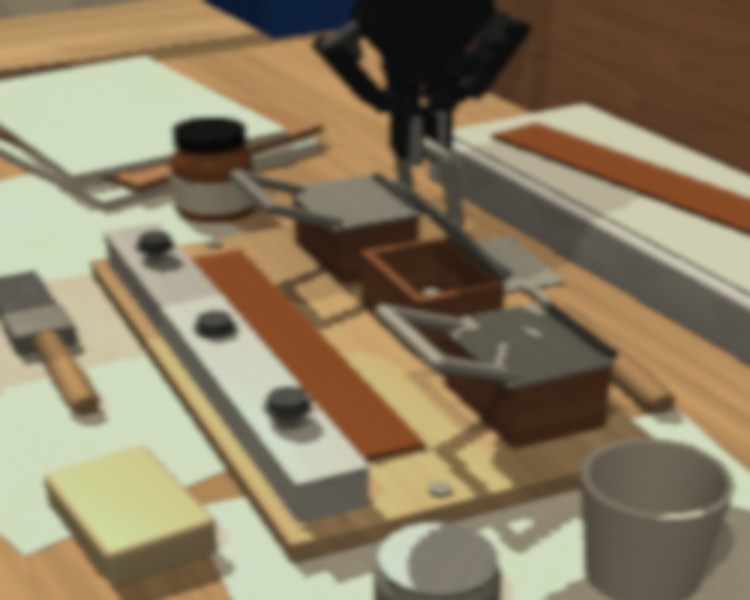

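View pics/s13c.png

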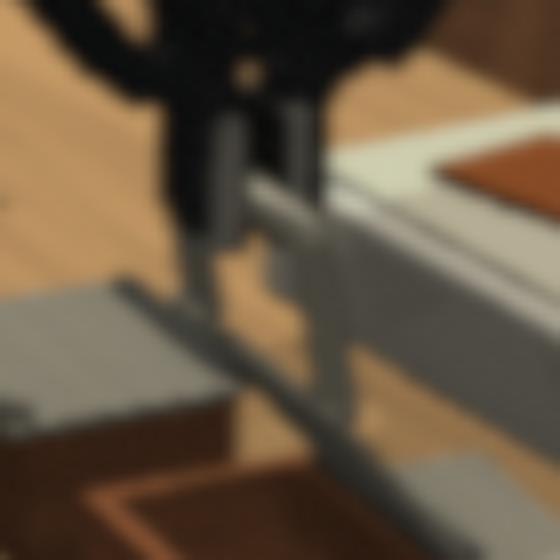

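View pics/t13.png

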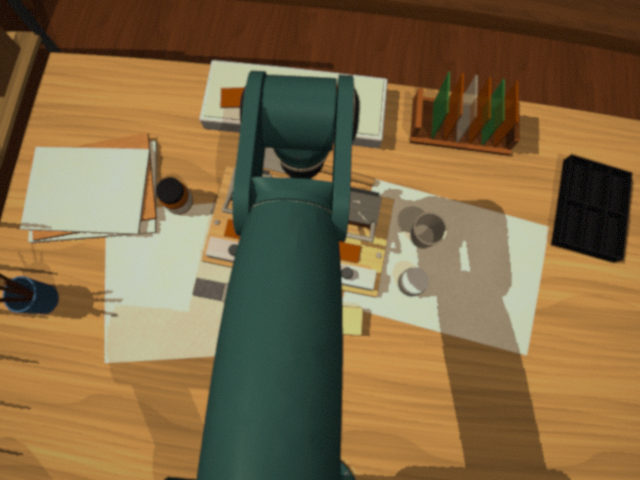

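The bar is between the pads at (285,200) in the crop, and nothing else has moved. Next I'll cross-check the angle from the image.

Run:
```python
from h import *
p=np.load("fix.npy")
for d in(40,45,50,55,60,65):
    t=np.radians(d);x=.078-.106*np.cos(t)+.023*np.sin(t);z=.071+.106*np.sin(t)+.023*np.cos(t)
    q=proj("side",fx(p,[[x,0,z],[x,-.033,z]]));print(d,((q-[300,140])*[8,7]).round(0).tolist())
```

```text
40 [[147.0, 266.0], [213.0, 317.0]]
45 [[179.0, 241.0], [246.0, 291.0]]
50 [[213.0, 218.0], [280.0, 267.0]]
55 [[248.0, 197.0], [316.0, 246.0]]
60 [[284.0, 179.0], [353.0, 227.0]]
65 [[321.0, 164.0], [391.0, 211.0]]
```

Run:
```python
from h import *
st(); print(arm.sign_off())
```

```text
16.1 pos [0.6388 0.0658 0.1451] z [ 0.001 -0.    -1.   ] F [-5.32 -4.09  4.47] w 0.0086 q [ 0.06  0.07  1.61 -0.    1.46  0.14]
the job is handed in; nothing more can be done
None
```

The loose bolt was the middle one. It is pushed down to its stop, and the gripper is holding the middle cover open at about 56°. I handed the job in at 16.1 s.

- **Bolts:** The left bolt did not sink under 30 N. The middle one sank about 9 mm until it bottomed out at 15 N. Having found it, I did not tap the right bolt.
- **Cover angle:** Two last checks gave the same result: 55.5° from the arm pose and about 55–57° from the side picture.
- **Grip:** The bar was still in the pads, with the fingers 8.6 mm apart on the 10 mm bar. The pull on the wrist was about 8 N.
- **Rest of the scene:** In the last pictures the other two covers are shut and the other things I could see are where they were. The arm hides part of the board from the top camera.
- **Disagreement:** The fingers touched the bolt heads with the reported tool height about 27 mm lower than the stated tool dimensions imply. I set heights by contact force and the camera images instead.

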